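Nudge the maple blank home in the drilling jig

TASK

The loose maple blank on the green drilling jig has to be located for drilling. With light pushes of the fingers, push it flat against the long steel fence, then push the sliding aluminium jaw up against the blank's end, so that the blank sits fully home against both the fence and the end stop with the jaw touching it. Do not grip or lift anything, and leave everything else on the bench where it is.

Things in the scene. Friction and masses are not known exactly. Their poses are not given: they have to be found in the camera images.
- jig: Drilling jig fixed to the bench: green plate 12 mm thick, x -110 to +105 mm, y -190 to +150 mm in its frame. Origin on the bench top; z up; x points away from the robot, turned up to 0.4 rad either way. A steel fence (far side) and a steel end stop (+y end) stand on it and make a square corner; a sliding jaw sits at the -y end.
- fence (a point): Middle of the foot of the long fence's flat face, (60, 30, 12) mm in the jig's frame. The face looks to the jig's -x and runs from y -70 to +130 mm; the fence is 25 mm thick, 28 mm high above the plate.
- stop (a point): Middle of the foot of the end stop's flat face, (20, 100, 12) mm in the jig's frame. The face looks to the jig's -y and runs from x -20 mm to the fence; the stop is 25 mm thick, 28 mm high above the plate.
- blank: Light maple block 45 (x) by 100 (y) by 24 (z) mm, 55 to 120 g, loose on the jig plate, skewed up to 0.3 rad to the fence, a thin pencil cross on top. Origin at the centre of its underside. Home, its long side lies on the fence and its +y end on the end stop: origin at (37.5, 50, 12) mm in the jig's frame, axes parallel to the jig's.
- jaw (a joint): Travel (m) of the aluminium jaw along the jig's +y, towards the end stop: 0 to 0.14, starts at 0 to 0.035. A block 50 (x) by 35 (y) mm, 32 mm above the plate, with a dark stud 18 mm wide, 10 mm high on top. Centre line at x = +30 mm, front face at y = -125 mm + travel in the jig's frame. Slides stiffly (2.5 N), stays where left; meets a blank that is home at 0.125.
- jaw_back (a point): Centre of the jaw's flat back face (the one away from the end stop), 35 mm behind its front face and 16 mm above the plate: the place to push.
- nut: Bystander: brass stud-nut, 24 mm across, 32 mm high, standing on the jig plate near the robot-side corner by the end stop. Origin at its underside.
- offcut: Bystander: dark wood offcut 35 x 60 x 18 mm on the bench on the robot's side of the jig. Origin at its underside.
- screwdriver: Bystander: screwdriver 190 mm long lying on the bench beyond the fence. Origin at its underside.
- vise: Bystander: small grey machine vise, 70 x 155 mm, 42 mm high, on the bench beside one end of the jig. Origin at the underside of its base.
- plane: Bystander: small brass plane 110 x 40 mm, about 58 mm high, on the bench beside the other end of the jig. Origin at its underside.
- glue: Bystander: white bottle 48 mm across, 85 mm high, on the bench at the robot-side corner of the jig. Origin at its underside.
- tin: Bystander: metal jar 60 mm across, 50 mm high, on the bench at the robot-side corner of the jig. Origin at its underside.
Mind the look-alikes: they are no part of the job. What is meant by the blank is not orange, purple or red, and is the larger of those in its own colour.

How it is judged (in metres and radians):
On the way:
1. the blank lies flat against the long fence (within 3 mm and 0.04 rad) while the jaw is still back (travel under 0.1 m) (x of blank in the frame of jig above 0.0345 m and angle between the x axis of blank and the x axis of jig, either way round below 0.04 rad and value of joint jaw below 0.1 m), for 0.2 s.
At the end, for the whole second after the job is handed in: The blank lies flat on the plate, at rest, its long side against the fence (within 3 mm and 0.04 rad), its end within 2.5 mm of the end stop, and the jaw up against its other end (travel 0.122 to 0.128 m) (x of blank in the frame of jig above 0.0345 m and angle between the x axis of blank and the x axis of jig, either way round below 0.04 rad and y of blank in the frame of jig above 0.0475 m and z of blank in the frame of jig below 0.015 m and value of joint jaw between 0.122 and 0.128 m and linear speed of blank below 0.01 m/s); the robot touches nothing.
It fails at once if the blank is lifted more than 8 mm off the plate (z of blank in the frame of jig above 0.02 m).
It fails at once if the blank is tipped by more than 0.25 rad (angle between blank's own z axis and vertical above 0.25 rad).
It fails at once if the fingers press the blank with more than 40 N (shoved hard or squeezed) (contact force between the fingers and blank above 40 N).
It fails at once if a bystander is moved by more than 15 mm (distance of any of nut, offcut, screwdriver, vise, plane, glue, tin from where it was at the start of the episode above 0.015 m).
It also fails if it takes over 45 s, if anything falls off the work surface, if the arm or the gripper's body presses on something with over 40 N, if the wrist force passes 120 N, or if a joint passes its speed limit or range.

ROBOT

A 6-joint arm with a two-finger parallel gripper is mounted at the origin on the work surface. World frame = base frame: x ahead of the robot, y to its left, z up, the work surface at z = 0. Lengths are in mm, angles in rad, forces in N, time in s.
With the tool pointing down it reaches from about 275 to 725 mm from the base axis. Payload 15.9 kg.
Tool frame: the origin (TCP) lies at the very end of the fingers, on their centre line; the grasp point (between the pads) lies 19 mm behind it; z points along the fingers, y is the line along which they close (so a half turn about z gives the same grasp; the last joint's range is limited). The gripper opens to 85 mm and grips with 20 to 120 N. Pads are 22 mm wide; open, the fingers measure 114 mm over their backs; the gripper's body (76 mm by 85 mm) begins 54 mm behind the grasp point. The pads swing forward as they close: fully open they stand 13 mm farther back than shut.
Start: joints at [-1.295, 0.213, -0.034, 1.323, 0, 1.571], TCP at [136.153, -481.09, 231.306] pointing down, gripper open.
Joint ranges: [-2.98, 2.98], [-0.74, 1.72], [-1.14, 1.35], [-2.1, 2.04], [-1.57, 1.44], [-3.14, 3.14]. Speed limits (rad/s): [1.89, 1.89, 2.39, 2.57, 3.14, 3.14].

INTERFACE

Orientations are given as a unit quaternion [x, y, z, w].
In Python, from plant import sensors, imaging, arm gives the robot as it stands.
- The arm moves only by the tool step_arm, never from a script. Its argument "increments" is one flat list of numbers, 6 for each row, row after row: the shift along the tool's x, y, z in mm, then the turn, a rotation vector about the tool's x, y, z in rad. A call has 1 to 12 rows; each row is the pose to reach, as a shift and turn from the pose commanded when the call began, along the tool's axes at that moment; what a row does not reach only later rows make up. A row lasts 1/12 s, in which the tool goes at most 41.7 mm and 7.16 degrees, less where a joint would pass 70% of its speed; a pose out of reach is approached as far as the arm can. A call with a gripper value outside its range is refused whole. "hand" is the opening, from 0 (shut) to 1 (fully open), set as the call begins (left out, the last holds). The fingers move at their own pace and stop on an object; "force" is the grip in N (left out, the last holds). Time passes only in rows, so rows that repeat a pose let the fingers close. It gives the time, the measured TCP pose, the force, the opening and the grip force at its end, in the units of the state.
- sensors.sense(): the state, without advancing time (a new reading comes with each control period).
- imaging.camera(name): name is "scene" or "top"; returns (picture, depth): 420x560x3 uint8, red, green, blue; 420x560 float32, mm along the optical axis (not along the pixel's ray), 0 where there is no reading.
- imaging.camera_info(name): a dict with "K" (3x3 intrinsics, pixels), "k1" (the pictures are not rectified: a ray, as slopes to the right and down, at radius r is drawn at 1 + k1 r^2 times it, then the intrinsics apply), "eye" and "rotation" of the camera in the world. Camera axes: x right, y up, looking along -z (the intrinsics and any distortion apply to the point x, -y, -z); pixel columns grow to the right and rows downward; lengths in mm; the calibration is good to about 2 mm. A picture is of the moment at which its call begins. camera_info takes no time and is no camera call.
- arm.sign_off(): hands the job in; it is judged then, once.
Trained networks look in the newest picture that a camera, given by its name, has taken for a name from the list of things; names that differ only in an ending like _2 or _b are one class to them, and where a whole thing is asked for, a point or a joint stands for the part that bears it (a point fixed in the world has none). Each returns a list of dicts, best first, with "confidence" (0 to 1); they miss things now and then, are a little off and sometimes report something else, mostly with a low value. They report only what shows in the picture. A call takes as long as a camera call. They do not tell look-alikes from the thing itself.
- imaging.spot_in(camera, thing): "box" ([left, top, right, bottom] in pixels, round what is visible of it).
- imaging.cut_out(camera, thing): "pixels" (420x560 bool, what is visible of it) and "box" ([left, top, right, bottom] in pixels, round what is visible of it).
- imaging.mark_of(camera, thing): "pixel" ([row, column] in pixels: a listed point, or the origin of a listed thing).
The state is a dict: "time_s": time; "q": joint angles; "joint_vel": joint speeds; "effort": joint torques, N m; "ee_pos": TCP position; "orientation": TCP orientation; "contact_force": force on the tool from outside, world axes, zero at the start; "ft_torque": the same for the moment, N m; "finger_gap": opening from 0.0 (shut) to 1.0 (fully open); "grasp_force": force on a finger pad.
Only numpy, scipy, OpenCV 4.12 (cv2) and the standard library are available. Lean on these libraries where they do the work, as an engineer would, in place of code of your own. Each camera call takes 0.05 s, during which the arm holds its last target. There are 200 camera calls.

## Working session

There is one attempt and no reset: what is moved stays moved. The work goes in short steps, Python scripts to look and compute and a tool call to move; the robot and the scene stay as the last step left them, time stands still between calls to the robot, and variables do not carry over. Pictures are saved under pics/ and viewed, at most 10 in all, crops included, and the job is handed in when it is done.

Besides the shell and the picture viewer there is one more tool, called as name(argument=value, ...), one argument or row to a line, values as JSON. step_arm: Moves the arm, as the interface text tells. Its arguments: {"type":"object","properties":{"increments":{"type":"array"},"hand":{"type":"number"},"force":{"type":"number"}},"required":["increments"]}

```bash
mkdir -p pics
cat > h.py <<'E'
import numpy as np, cv2
from plant import sensors, imaging, arm
def ray(cam,uv):
    i=imaging.camera_info(cam);K=np.array(i["K"],float)
    p=cv2.undistortPoints(np.array(uv,float).reshape(-1,1,2),K,np.array([i["k1"],0,0,0,0.]))[:,0]
    d=np.c_[p[:,0],-p[:,1],-np.ones(len(p))]@np.array(i["rotation"]).T
    return np.array(i["eye"],float),d
def at_z(cam,uv,z):
    e,d=ray(cam,uv); return e+d*((z-e[2])/d[:,2:3])
def by_depth(cam,uv,dep):
    e,d=ray(cam,uv); return e+d*np.array(dep).reshape(-1,1)
E
python3 - <<'E'
from h import *
for c in("scene","top"):
    p,d=imaging.camera(c); cv2.imwrite(f"pics/{c}0.png",p[:,:,::-1]); np.save(f"pics/{c}0.npy",d)
    i=imaging.camera_info(c); print(c,i)
    for t in["jig","fence","stop","blank","jaw","jaw_back","nut"]:
        print(t,[(np.round(r["pixel"]),round(r["confidence"],2)) for r in imaging.mark_of(c,t)] , [(np.round(r["box"]),round(r["confidence"],2)) for r in imaging.spot_in(c,t)] if t in("blank","jaw") else "")
print(sensors.sense())
E
```

```text
scene {'K': array([[392.41418329,   0.        , 283.90756642],
       [  0.        , 392.41418329, 214.61070228],
       [  0.        ,   0.        ,   1.        ]]), 'k1': -0.0199135745667763, 'eye': array([1002.36935884, -571.31408899,  692.43484566]), 'rotation': array([0.38516284, 0.1424497 , 0.31434209, 0.85588943])}
jig [(array([249., 273.]), 0.9)] 
fence [(array([237., 306.]), 0.59)] 
stop [(array([219., 300.]), 0.85)] 
blank [(array([241., 165.]), 0.73), (array([214., 388.]), 0.64), (array([285., 105.]), 0.59), (array([238., 264.]), 0.57), (array([197., 230.]), 0.57)] [(array([370., 198., 412., 218.]), 0.98), (array([149., 235., 184., 248.]), 0.91), (array([ 90., 260., 120., 302.]), 0.9), (array([217., 189., 245., 207.]), 0.62), (array([244., 220., 286., 254.]), 0.61)]Traceback (most recent call last):
  File "<stdin>", line 6, in <module>
ValueError: it knows: blank, fence, glue, jaw_back, jig, nut, offcut, plane, screwdriver, stop, tin, vise
```

View pics/scene0.png

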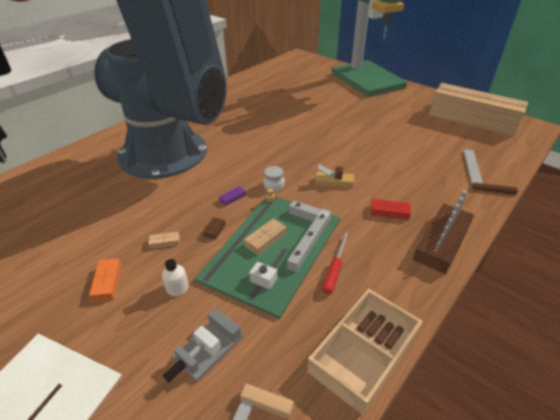

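The scene picture shows the maple blank on the green jig at about (265,236), the jaw at (263,275), the fence at (310,240) and the stop at (310,210). There are also orange (105,280), small maple (164,240), purple (232,196) and red (390,209) blocks that look like it.

```bash
python3 - <<'E'
s=open('h.py').read()
s=s.replace('np.array(i["rotation"]).T','Rotation.from_quat(i["rotation"]).as_matrix().T').replace("import numpy as np, cv2","import numpy as np, cv2\nfrom scipy.spatial.transform import Rotation")
open('h.py','w').write(s)
E
python3 - <<'E'
from h import *
c="top"
p,d=imaging.camera(c); cv2.imwrite(f"pics/{c}0.png",p[:,:,::-1]); np.save(f"pics/{c}0.npy",d)
print(imaging.camera_info(c))
Z=dict(jig=0,fence=12,stop=12,blank=12,jaw_back=28,nut=12,glue=0,tin=0,vise=0,plane=0,offcut=0)
for t in Z:
    for r in imaging.mark_of(c,t):
        px=r["pixel"]; print(t,np.round(px),round(r["confidence"],2),at_z(c,[px[1],px[0]],Z[t]).round(1)[0])
for t in("blank","jaw_back"):print(t,[(np.round(r["box"]),round(r["confidence"],2)) for r in imaging.spot_in(c,t)])
print(sensors.sense())
E
```

```text
{'K': array([[395.72212353,   0.        , 277.67121439],
       [  0.        , 395.72212353, 206.68847222],
       [  0.        ,   0.        ,   1.        ]]), 'k1': -0.06712192924937516, 'eye': array([ 378.30688292,   17.97834557, 1079.31476091]), 'rotation': array([-0.05104836,  0.05441495,  0.70788758, -0.70237329])}
jig [210. 316.] 0.26 [529.5 -94.    0. ]
fence [182. 292.] 0.96 [606.7 -26.7  12. ]
stop [201. 272.] 0.88 [555.5  27.3  12. ]
stop [215. 199.] 0.15 [517.  226.7  12. ]
blank [150. 206.] 0.81 [701.2 212.7  12. ]
blank [180. 293.] 0.73 [614.  -31.8  12. ]
blank [277. 432.] 0.68 [ 345.2 -401.2   12. ]
blank [207. 314.] 0.67 [537.5 -88.3  12. ]
blank [280. 371.] 0.59 [ 337.5 -235.5   12. ]
blank [281. 289.] 0.55 [338.8 -15.7  12. ]
jaw_back [179. 353.] 0.53 [ 610.6 -193.3   28. ]
jaw_back [245. 267.] 0.28 [434.5  40.6  28. ]
nut [246. 268.] 0.59 [431.   37.8  12. ]
glue [230. 392.] 0.68 [ 473.9 -302.7    0. ]
tin [262. 240.] 0.9 [390.9 114.5   0. ]
vise [172. 407.] 0.82 [ 636.8 -353.5    0. ]
vise [202. 276.] 0.38 [552.9  16.1   0. ]
plane [215. 202.] 0.77 [519.3 220.5  
[... 306 characters left out ...]
9501113e+00,  2.12926647e-01, -3.44188952e-02,  1.32351201e+00,
       -5.27050754e-06,  1.57080350e+00]), 'joint_vel': array([ 1.47969981e-03, -1.75957391e-04, -3.67584852e-05, -4.85618531e-04,
        1.14234238e-03,  3.48497599e-04]), 'effort': array([-2.38712373e-04, -6.85971665e+01,  4.87335777e+01,  1.57028397e-03,
       -1.87474116e-04,  2.03095806e-05]), 'ee_pos': array([ 136.14161958, -481.07782891,  231.28500854]), 'orientation': array([ 9.90508363e-01,  1.37452475e-01, -6.81818370e-06, -2.99594075e-05]), 'contact_force': array([-0.55922935, -0.08923557,  0.08784076]), 'ft_torque': array([-0.00935353,  0.0156868 , -0.01491926]), 'grasp_force': 0.0, 'finger_gap': 0.996765904547476}
```

View pics/top0.png

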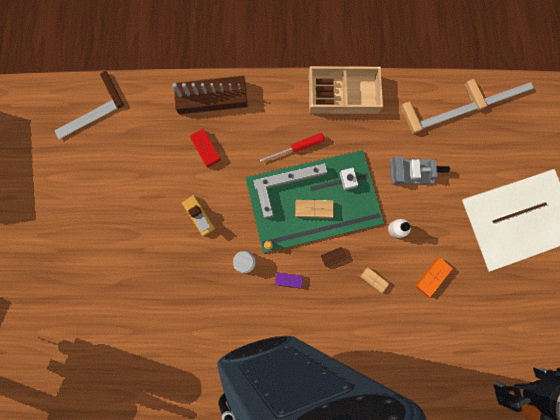

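Candidates for the blank in the top view are the jig maple (314,208), small maple (375,280), orange (435,277), purple (289,280) and red (204,148). I choose (314,208) because it is maple, the larger one and on the jig. Next I'll measure precisely and check with a close crop.

```bash
cat >> h.py <<'E'
def rect(cam,mask,z):
    """min-area rectangle of the largest blob of a mask, in the plane z: centre, size, angle of long side"""
    cs,_=cv2.findContours(mask.astype(np.uint8),cv2.RETR_EXTERNAL,cv2.CHAIN_APPROX_NONE)
    c=max(cs,key=cv2.contourArea)[:,0]
    w=at_z(cam,c,z)[:,:2].astype(np.float32)
    (cx,cy),(a,b),t=cv2.minAreaRect(w)
    t=np.radians(t)
    if b>a: a,b,t=b,a,t+np.pi/2
    return np.array([cx,cy]),(a,b),(t+np.pi/2)%np.pi-np.pi/2
def to_jig(J,p): # J=(x,y,th)
    c,s=np.cos(J[2]),np.sin(J[2]); return (np.asarray(p)[...,:2]-J[:2])@np.array([[c,-s],[s,c]])
def from_jig(J,p):
    c,s=np.cos(J[2]),np.sin(J[2]); return np.asarray(p)@np.array([[c,s],[-s,c]])+J[:2]
E
python3 - <<'E'
from h import *
p=cv2.imread("pics/top0.png"); d=np.load("pics/top0.npy")
h=cv2.cvtColor(p,cv2.COLOR_BGR2HSV)
g=((h[:,:,0]>60)&(h[:,:,0]<95)&(h[:,:,1]>90)); g[:, :230]=0; g[:,400:]=0; g[:140]=0;g[260:]=0
C,S,t=rect("top",g,12); print("plate",C,S,t)
tj=t-np.pi/2 if t>0 else t+np.pi/2   # y axis is long
th=tj
c,s=np.cos(th),np.sin(th); R=np.array([[c,-s],[s,c]])
J=np.r_[C-R@[-2.5,-20],th]; print("J",J)
m=(h[:,:,0]>8)&(h[:,:,0]<28)&(h[:,:,2]>130); w=np.zeros_like(m); w[195:222,290:338]=1
cb,sb,tb=rect("top",m&w,36); print("blank",cb,sb,tb,"in jig",to_jig(J,cb))
grey=(h[:,:,1]<45)&(h[:,:,2]>110); w[:]=0;w[162:195,335:362]=1
cj,sj,tjw=rect("top",grey&w,44); print("jaw",cj,sj,to_jig(J,cj))
w[:]=0;w[160:220,248:330]=1
cs,_=cv2.findContours((grey&w).astype(np.uint8),0,1);k=max(cs,key=cv2.contourArea)[:,0]
q=to_jig(J,at_z("top",k,40)); print("fence/stop extent",q.min(0),q.max(0))
# depth cloud check
vs,us=np.nonzero(d[140:260,230:400]>0); vs+=140; us+=230
P=by_depth("top",np.c_[us,vs],d[vs,us]); Q=np.c_[to_jig(J,P),P[:,2]]
for n,a in dict(plate=(-60,-30,-80,0),blankish=(-20,10,-20,10),fence=(66,80,-50,110),vise=(0,0,0,0)).items():
    k=(Q[:,0]>a[0])&(Q[:,0]<a[1])&(Q[:,1]>a[2])&(Q[:,1]<a[3])
    if k.any():print(n,np.median(Q[k,2]))
hi=Q[(Q[:,2]>30)]
import sys
for z0,z1 in((30,37),(37,42),(42,48),(48,60)):
    k=hi[(hi[:,2]>z0)&(hi[:,2]<z1)]; print(z0,len(k),np.percentile(k[:,:2],[2,98],axis=0).round() if len(k) else"")
cv2.imwrite("pics/crop.png",cv2.resize(p[140:262,228:428],None,fx=4,fy=4,interpolation=cv2.INTER_CUBIC))
for n,px in dict(glue=(399,229),tin=(244,262)).items(): print(n,to_jig(J,at_z("top",[px],40)))
v=to_jig(J,at_z("top",[(391,158),(391,184),(436,160),(436,184)],30)); print("vise",v.round())
E
```

```text
plate [556.75689697 -87.15737915] (336.9407043457031, 212.25485229492188) -1.3421981188973309
J [ 5.54659611e+02 -6.71111478e+01  2.28598208e-01]
blank [529.99841309 -83.3712616 ] (99.15543365478516, 45.91661071777344) 1.5561460113222614 in jig [-27.70438107 -10.24857339]
jaw [ 610.52282715 -177.51109314] (53.52379608154297, 40.83134841918945) [  29.39193635 -120.18719117]
fence/stop extent [-20.49449091 -69.24193785] [ 85.40325642 129.83294042]
plate 33.61452216893554
blankish 34.55848193348879
fence 40.1641207066549
30 630 [[ -69. -251.]
 [  84.  118.]]
37 1004 [[ -88. -262.]
 [  85.  126.]]
42 439 [[-128. -264.]
 [  83.  208.]]
48 213 [[-147. -216.]
 [  37.  220.]]
glue [[-135.0735549  -217.11352573]]
tin [[-122.64227909  201.41502278]]
vise [[  59. -254.]
 [ -12. -233.]
 [  24. -375.]
 [ -40. -355.]]
```

View pics/crop.png

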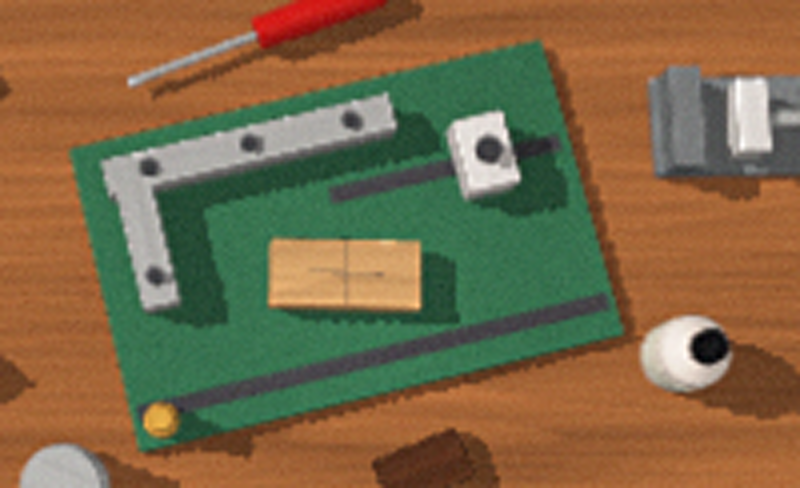

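The crop shows the blank in the jig corner area at (345,273): plain maple with a pencil cross, so the choice is right. The jaw is at (485,155). The measured fence and stop extents match the spec to about 1 mm. In the jig frame, the blank is at (-27.7,-10.2) with yaw -0.24, and the jaw travel is about 20 mm.

```bash
cat >> h.py <<'E'
J0=np.array([554.66,-67.11,0.2286])
def go(x,y,z,J=J0):
    "increment (tool axes, mm and rad) to jig (x,y), world height z, tool x along jig x, pointing down"
    s=sensors.sense(); A=Rotation.from_quat(s["orientation"])
    t=np.r_[from_jig(J,[x,y]),z]
    B=Rotation.from_euler("z",J[2])*Rotation.from_quat([1,0,0,0])
    return np.r_[A.inv().apply(t-s["ee_pos"]),(A.inv()*B).as_rotvec()].round(3)
E
python3 -c "
from h import *
print(go(-82,-10,150),from_jig(J0,[-82,-10]))"
```

```text
[ 4.33046e+02 -2.78238e+02  8.13000e+01 -0.00000e+00  0.00000e+00
  4.70000e-02] [477.05940372 -95.43220784]
```

step_arm(
  increments=[433,-278,81,0,0,0.047,433,-278,81,0,0,0.047,433,-278,81,0,0,0.047,433,-278,81,0,0,0.047,433,-278,81,0,0,0.047,433,-278,81,0,0,0.047,433,-278,81,0,0,0.047,433,-278,81,0,0,0.047,433,-278,81,0,0,0.047,433,-278,81,0,0,0.047,433,-278,81,0,0,0.047,433,-278,81,0,0,0.047],
  hand=0.5,
)

```text
time_s: 2.0
ee_pos: [464.5, -109.2, 153.4]
orientation: [0.993, 0.114, 0.0, 0.0]
contact_force: [0.9, -0.7, -0.4]
finger_gap: 0.502
grasp_force: 0.0
```

step_arm(
  increments=[0,0,0,0,0,0,0,0,0,0,0,0,0,0,0,0,0,0,0,0,0,0,0,0],
)

```text
time_s: 2.33
ee_pos: [462.9, -111.9, 153.8]
orientation: [0.994, 0.114, 0.0, 0.0]
contact_force: [0.3, -0.0, 0.3]
finger_gap: 0.502
grasp_force: 0.0
```

```bash
python3 -c "
from h import *
print(go(-82,-10,18))"
```

```text
[ 1.74830e+01 -1.29280e+01  1.35762e+02  0.00000e+00 -0.00000e+00
 -1.00000e-03]
```

step_arm(
  increments=[17.5,-13,30,0,0,0,17.5,-13,60,0,0,0,17.5,-13,90,0,0,0,17.5,-13,115,0,0,0,17.5,-13,128,0,0,0,17.5,-13,135.5,0,0,0,17.5,-13,135.5,0,0,0,17.5,-13,135.5,0,0,0],
)

```text
time_s: 3.0
ee_pos: [477.6, -95.2, 18.8]
orientation: [0.994, 0.114, 0.0, 0.0]
contact_force: [0.2, -0.2, 1.3]
finger_gap: 0.504
grasp_force: 0.0
```

Run:
```python
from h import *
p,d=imaging.camera("scene"); cv2.imwrite("pics/s1.png",cv2.resize(p[180:310,180:360,::-1],None,fx=4,fy=4,interpolation=cv2.INTER_CUBIC))
s=sensors.sense();print(s["contact_force"],to_jig(J0,s["ee_pos"]),s["ee_pos"][2])
```

```text
[-0.48378528 -1.03980283  0.18977466] [-80.94252395  -9.9744543 ] 19.182576561122435
```

View pics/s1.png

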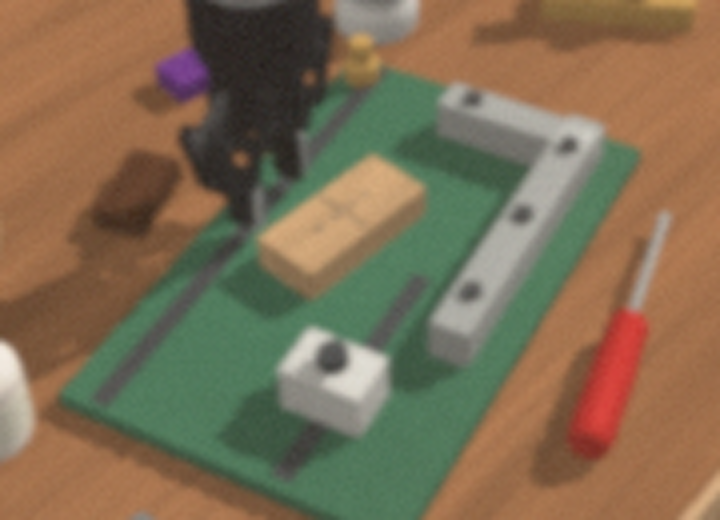

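The crop shows both open fingertips (around 255,210 in the crop) behind the blank's near side, clear of the nut and offcut. Now I push towards the fence.

step_arm(
  increments=[5,0,0,0,0,0,9,0,0,0,0,0,13,0,0,0,0,0,17,0,0,0,0,0,21,0,0,0,0,0,25,0,0,0,0,0,29,0,0,0,0,0,33,0,0,0,0,0,37,0,0,0,0,0,41,0,0,0,0,0,45,0,0,0,0,0,49,0,0,0,0,0],
)

```text
time_s: 4.05
ee_pos: [525.6, -83.3, 18.0]
orientation: [0.993, 0.114, -0.0, -0.0]
contact_force: [-0.3, 0.1, -0.1]
finger_gap: 0.5
grasp_force: 0.3
```

step_arm(
  increments=[4,0,0,0,0,0,8,0,0,0,0,0,12,0,0,0,0,0,15,0,0,0,0,0,18,0,0,0,0,0,21,0,0,0,0,0,23,0,0,0,0,0,25,0,0,0,0,0,26,0,0,0,0,0,27,0,0,0,0,0,27,0,0,0,0,0],
)

```text
time_s: 4.97
ee_pos: [551.7, -77.2, 18.1]
orientation: [0.993, 0.114, 0.0, -0.0]
contact_force: [0.3, -0.5, -0.4]
finger_gap: 0.504
grasp_force: 0.0
```

```bash
cat >> h.py <<'E'
def look(cams=("top",)):
    s=sensors.sense(); print("tcp jig",to_jig(J0,s["ee_pos"]).round(1),s["ee_pos"][2].round(1),"F jig",to_jig(np.r_[0,0,J0[2]],s["contact_force"]).round(1))
    p=imaging.camera("top")[0][:,:,::-1]
    h=cv2.cvtColor(p,cv2.COLOR_BGR2HSV); w=np.zeros(h.shape[:2],bool); w[160:222,255:345]=1
    m=(h[:,:,0]>8)&(h[:,:,0]<28)&(h[:,:,2]>110)&(h[:,:,1]>60)&w
    c,z,t=rect("top",m,36); print("blank jig",to_jig(J0,c).round(1),np.round(z,1),"yaw",round(t-J0[2]-np.pi/2,3))
    return p
E
python3 -c "
from h import *
p=look()"
```

```text
tcp jig [-5.2 -9.2] 18.1 F jig [ 0.2 -0.6]
blank jig [107.5  67.3] [100.5  39. ] yaw -0.236
```

```bash
sed -i 's/w\[160:222,255:345\]=1/uv=np.stack(np.meshgrid(np.arange(560),np.arange(420)),-1).reshape(-1,2); q=to_jig(J0,at_z("top",uv,36)).reshape(420,560,2); w=(q[...,0]>-90)\&(q[...,0]<62)\&(abs(q[...,1])<103)/' h.py
python3 -c "
from h import *
p=look(); cv2.imwrite('pics/t2.png',cv2.resize(p[140:262,228:428],None,fx=4,fy=4))"
```

```text
tcp jig [-5.3 -9.2] 18.0 F jig [ 0.4 -0.5]
blank jig [37.1 40. ] [30.1 13.5] yaw -1.813
```

View pics/t2.png

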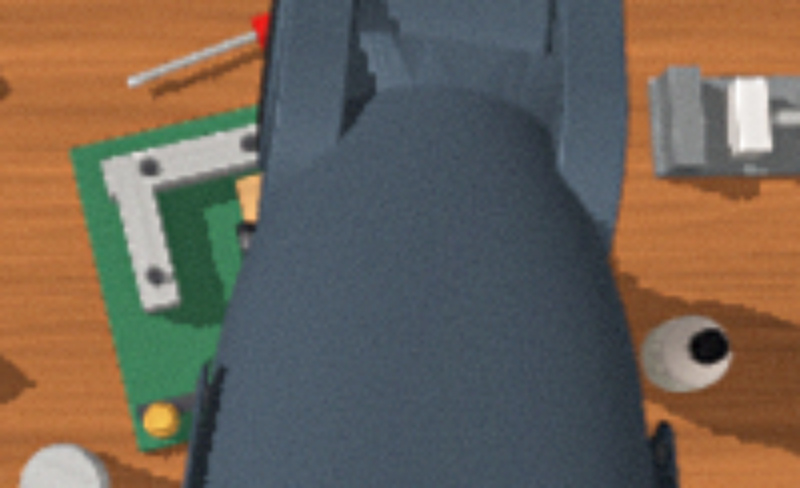

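The top view is blocked by the arm; only a corner of the blank shows, close to the fence, at (247,195). I'll continue gently and watch the force.

step_arm(
  increments=[1,0,0,0,0,0,2,0,0,0,0,0,3,0,0,0,0,0,4,0,0,0,0,0,5,0,0,0,0,0,6,0,0,0,0,0,6,0,0,0,0,0],
)

```text
time_s: 5.65
ee_pos: [557.6, -75.9, 18.1]
orientation: [0.993, 0.114, 0.0, 0.0]
contact_force: [0.5, 0.3, -0.7]
finger_gap: 0.497
grasp_force: 0.0
```

step_arm(
  increments=[0.5,0,0,0,0,0,1,0,0,0,0,0,1.5,0,0,0,0,0,2,0,0,0,0,0,2,0,0,0,0,0],
)

```text
time_s: 6.07
ee_pos: [559.4, -75.4, 18.0]
orientation: [0.993, 0.114, 0.0, -0.0]
contact_force: [0.4, -0.2, 1.1]
finger_gap: 0.498
grasp_force: 0.0
```

```bash
cat >> h.py <<'E'
def scene(name=None):
    s=sensors.sense(); print("tcp jig",to_jig(J0,s["ee_pos"]).round(1),s["ee_pos"][2].round(1),"F jig",to_jig(np.r_[0,0,J0[2]],s["contact_force"]).round(1))
    p=imaging.camera("scene")[0][:,:,::-1]
    if name: cv2.imwrite(name,cv2.resize(p[180:310,180:360],None,fx=4,fy=4,interpolation=cv2.INTER_CUBIC))
    h=cv2.cvtColor(p,cv2.COLOR_BGR2HSV)
    uv=np.stack(np.meshgrid(np.arange(560),np.arange(420)),-1).reshape(-1,2); q=to_jig(J0,at_z("scene",uv,36)).reshape(420,560,2)
    w=(q[...,0]>-90)&(q[...,0]<62)&(abs(q[...,1])<103)
    m=(h[...,0]>8)&(h[...,0]<25)&(h[...,1]>60)&(h[...,2]>150)&w
    P=q[m]; print("wood, top plane: n",len(P),np.percentile(P,[1,50,99],axis=0).round(1).tolist())
E
python3 -c "
from h import *
scene('pics/s2.png')"
```

```text
tcp jig [ 2.8 -9.2] 18.0 F jig [ 0.3 -0.3]
wood, top plane: n 574 [[12.8, -57.3], [34.5, -10.4], [55.7, 42.4]]
```

View pics/s2.png

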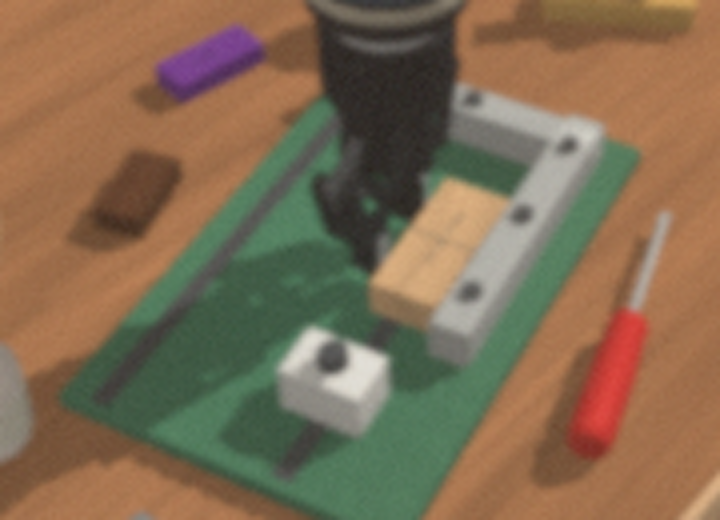

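The blank at (440,245) is now parallel to the fence and about touching it. I press in small steps until there is some force.

step_arm(
  increments=[0.5,0,0,0,0,0,1,0,0,0,0,0,1.5,0,0,0,0,0,1.5,0,0,0,0,0],
)

```text
time_s: 6.45
ee_pos: [559.7, -75.4, 18.0]
orientation: [0.993, 0.114, -0.001, 0.0]
contact_force: [-8.8, -2.2, 8.2]
finger_gap: 0.502
grasp_force: 4.7
```

step_arm(
  increments=[0.5,0,0,0,0,0,1,0,0,0,0,0,1,0,0,0,0,0],
)

```text
time_s: 6.7
ee_pos: [559.7, -75.4, 17.9]
orientation: [0.993, 0.114, -0.002, 0.0]
contact_force: [-15.0, -4.2, 12.2]
finger_gap: 0.496
grasp_force: 8.2
```

The contact force is 15 N, so the blank is flush with the fence. I retreat, lift and shut the fingers.

step_arm(
  increments=[-4,0,0,0,0,0,-8,0,0,0,0,0,-14,0,0,0,0,0,-16,0,-20,0,0,0,-16,0,-45,0,0,0,-16,0,-75,0,0,0,-16,0,-90,0,0,0,-16,0,-90,0,0,0],
)

```text
time_s: 7.37
ee_pos: [547.9, -78.9, 111.7]
orientation: [0.993, 0.114, 0.003, 0.001]
contact_force: [0.3, 0.2, -0.2]
finger_gap: 0.5
grasp_force: 0.0
```

Run:
```python
from h import *
scene()
p=imaging.camera("top")[0]
for c in("scene","top"):
  for r in imaging.mark_of(c,"jaw_back"): print(c,round(r["confidence"],2),to_jig(J0,at_z(c,[r["pixel"][::-1]],28)).round(1))
print(go(30,-172,105))
```

```text
tcp jig [-9.2 -9.9] 111.7 F jig [0.3 0.1]
wood, top plane: n 563 [[13.3, -56.6], [34.6, -9.8], [55.6, 42.3]]
scene 0.85 [[  27.5 -135.8]]
[ 4.1438e+01  1.6302e+02  1.9870e+00 -0.0000e+00  1.0000e-03  0.0000e+00]
```

step_arm(
  increments=[41,165,2,0,0,0,41,165,2,0,0,0,41,165,2,0,0,0,41,165,2,0,0,0,41,165,2,0,0,0,41,165,2,0,0,0,41,165,2,0,0,0,41,165,2,0,0,0],
  hand=0,
)

```text
time_s: 8.23
ee_pos: [622.9, -228.7, 105.5]
orientation: [0.993, 0.115, -0.001, -0.0]
contact_force: [-0.6, 0.7, 0.9]
finger_gap: 0.001
grasp_force: 0.0
```

```bash
python3 -c "
from h import *
scene();print(go(30,-175,21))"
```

```text
tcp jig [  29.8 -172.9] 105.5 F jig [-0.4  0.8]
wood, top plane: n 572 [[13.1, -57.3], [34.6, -10.2], [55.7, 42.4]]
[ 6.9000e-02  2.2290e+00  8.4921e+01 -1.0000e-03  1.0000e-03  1.0000e-03]
```

step_arm(
  increments=[0,2,25,0,0,0,0,2,50,0,0,0,0,2,68,0,0,0,0,2,79,0,0,0,0,2,84,0,0,0,0,2,84,0,0,0,0,2,84,0,0,0],
)

```text
time_s: 8.87
ee_pos: [624.4, -231.7, 23.1]
orientation: [0.993, 0.114, 0.0, 0.0]
contact_force: [0.6, -0.4, 1.3]
finger_gap: 0.002
grasp_force: 0.0
```

```bash
python3 -c "
from h import *
scene('pics/s3.png')"
```

```text
tcp jig [  30.7 -176.1] 23.1 F jig [ 0.5 -0.5]
wood, top plane: n 575 [[13.1, -57.5], [34.7, -10.3], [55.7, 42.6]]
```

View pics/s3.png

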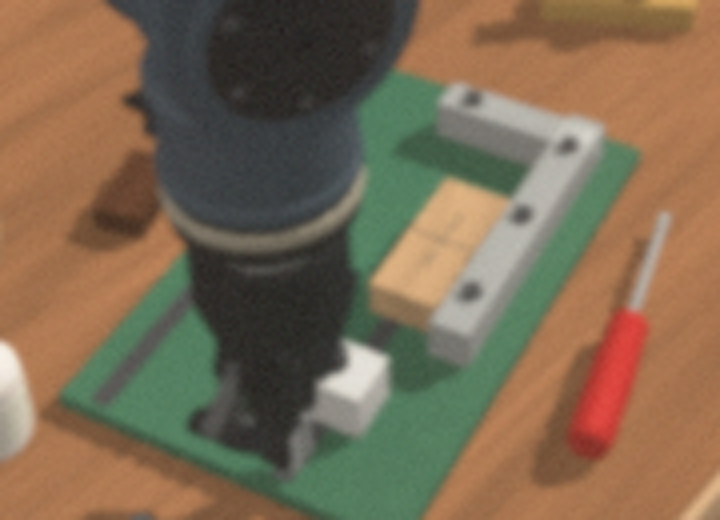

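The blank lies flat along the fence at (440,240) and the shut fingers at (290,440) stand behind the jaw. Now I push the jaw.

step_arm(
  increments=[0,-4,0,0,0,0,0,-8,0,0,0,0,0,-12,0,0,0,0,0,-16,0,0,0,0,0,-20,0,0,0,0,0,-24,0,0,0,0,0,-28,0,0,0,0,0,-32,0,0,0,0,0,-36,0,0,0,0,0,-40,0,0,0,0,0,-44,0,0,0,0,0,-48,0,0,0,0],
)

```text
time_s: 9.92
ee_pos: [613.1, -184.8, 22.2]
orientation: [0.993, 0.114, 0.0, 0.0]
contact_force: [0.1, -2.7, 2.8]
finger_gap: 0.001
grasp_force: 1.5
```

step_arm(
  increments=[0,-4,0,0,0,0,0,-8,0,0,0,0,0,-12,0,0,0,0,0,-16,0,0,0,0,0,-20,0,0,0,0,0,-24,0,0,0,0,0,-28,0,0,0,0,0,-32,0,0,0,0,0,-36,0,0,0,0,0,-40,0,0,0,0,0,-44,0,0,0,0,0,-48,0,0,0,0],
)

```text
time_s: 10.92
ee_pos: [602.2, -138.0, 22.1]
orientation: [0.993, 0.114, 0.0, 0.0]
contact_force: [1.6, -3.5, 3.0]
finger_gap: 0.003
grasp_force: 1.8
```

```bash
python3 -c "
from h import *
scene('pics/s4.png')"
```

```text
tcp jig [ 30.2 -79.8] 22.1 F jig [ 0.8 -3.8]
wood, top plane: n 450 [[13.6, -25.0], [36.9, 23.9], [55.9, 67.7]]
```

View pics/s4.png

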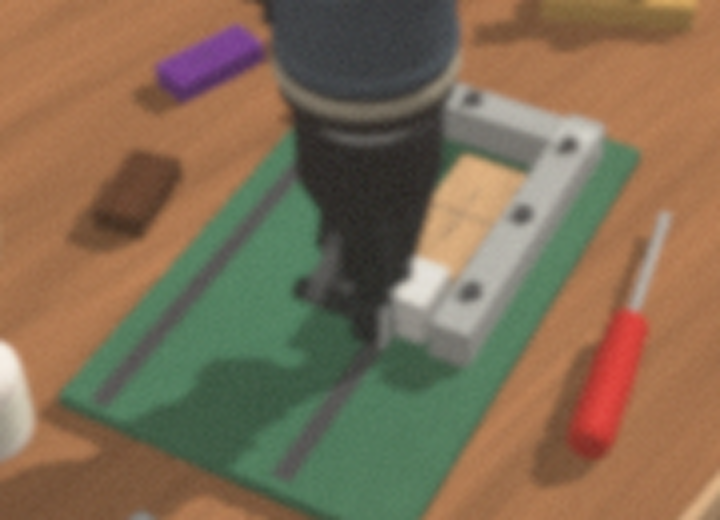

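The jaw at (415,290) touches the blank and is sliding it along the fence. About 25–30 mm remains, and I go slower towards the end.

step_arm(
  increments=[0,-3,0,0,0,0,0,-6,0,0,0,0,0,-9,0,0,0,0,0,-12,0,0,0,0,0,-14,0,0,0,0,0,-16,0,0,0,0,0,-18,0,0,0,0,0,-20,0,0,0,0,0,-21,0,0,0,0,0,-22,0,0,0,0,0,-23,0,0,0,0,0,-23,0,0,0,0],
)

```text
time_s: 11.97
ee_pos: [596.9, -115.8, 22.0]
orientation: [0.993, 0.114, -0.0, -0.0]
contact_force: [1.3, -2.6, 1.2]
finger_gap: 0.0
grasp_force: 0.9
```

step_arm(
  increments=[0,-0.5,0,0,0,0,0,-1,0,0,0,0,0,-1.5,0,0,0,0,0,-2,0,0,0,0,0,-2.5,0,0,0,0,0,-3,0,0,0,0,0,-3,0,0,0,0],
)

```text
time_s: 12.55
ee_pos: [596.3, -112.9, 22.0]
orientation: [0.993, 0.114, -0.0, -0.0]
contact_force: [1.8, -2.9, 1.1]
finger_gap: 0.003
grasp_force: 1.2
```

```bash
python3 -c "
from h import *
scene()"
```

```text
tcp jig [ 30.1 -54.1] 22.0 F jig [ 1.1 -3.2]
wood, top plane: n 433 [[13.3, 1.5], [37.1, 51.2], [55.9, 95.7]]
```

Force is still only sliding friction, so I continue in small steps.

step_arm(
  increments=[0,-0.5,0,0,0,0,0,-1,0,0,0,0,0,-1.5,0,0,0,0,0,-2,0,0,0,0,0,-2,0,0,0,0],
)

```text
time_s: 13.02
ee_pos: [595.8, -111.0, 22.0]
orientation: [0.993, 0.114, -0.0, -0.0]
contact_force: [1.4, -1.6, 0.8]
finger_gap: 0.004
grasp_force: 1.2
```

step_arm(
  increments=[0,-0.5,0,0,0,0,0,-1,0,0,0,0,0,-1.5,0,0,0,0,0,-1.5,0,0,0,0],
)

```text
time_s: 13.35
ee_pos: [595.4, -109.5, 22.0]
orientation: [0.993, 0.114, -0.0, -0.0]
contact_force: [1.1, -1.4, 0.4]
finger_gap: 0.003
grasp_force: 1.2
```

step_arm(
  increments=[0,-0.5,0,0,0,0,0,-1,0,0,0,0,0,-1.5,0,0,0,0,0,-1.5,0,0,0,0],
)

```text
time_s: 13.68
ee_pos: [595.2, -108.1, 22.1]
orientation: [0.993, 0.114, 0.0, -0.0]
contact_force: [1.7, -2.3, 1.0]
finger_gap: -0.002
grasp_force: 1.2
```

step_arm(
  increments=[0,-0.5,0,0,0,0,0,-1,0,0,0,0,0,-1.5,0,0,0,0,0,-1.5,0,0,0,0],
)

```text
time_s: 14.02
ee_pos: [595.1, -107.7, 22.1]
orientation: [0.993, 0.114, 0.0, 0.001]
contact_force: [3.1, -11.0, -1.6]
finger_gap: 0.001
grasp_force: 5.5
```

```bash
python3 -c "
from h import *
scene()"
```

```text
tcp jig [ 30.1 -48.7] 22.1 F jig [  0.5 -11.4]
wood, top plane: n 417 [[13.1, 6.5], [37.1, 55.7], [55.8, 99.4]]
```

The jaw stopped at y = -48.7 with 11 N, where the end stop should be. I retreat and check.

step_arm(
  increments=[0,3,0,0,0,0,0,8,0,0,0,0,0,14,0,0,0,0,0,16,-20,0,0,0,0,16,-55,0,0,0,0,16,-95,0,0,0,0,16,-130,0,0,0,0,56,-150,0,0,0,0,96,-150,0,0,0,0,136,-150,0,0,0,0,176,-150,0,0,0,0,216,-150,0,0,0],
)

```text
time_s: 15.07
ee_pos: [643.7, -319.2, 172.2]
orientation: [0.993, 0.114, 0.0, -0.0]
contact_force: [1.1, 0.8, 0.5]
finger_gap: -0.004
grasp_force: 0.0
```

step_arm(
  increments=[-80,80,0,0,0,0,-80,80,0,0,0,0,-80,80,0,0,0,0,-80,80,0,0,0,0,-80,80,0,0,0,0,-80,80,0,0,0,0],
)

```text
time_s: 15.57
ee_pos: [584.0, -413.1, 171.9]
orientation: [0.993, 0.114, 0.0, -0.0]
contact_force: [-0.1, 0.4, 0.2]
finger_gap: 0.003
grasp_force: 0.0
```

```bash
python3 -c "
from h import *
scene(); p=look(); cv2.imwrite('pics/t5.png',cv2.resize(p[140:262,228:428],None,fx=4,fy=4,interpolation=cv2.INTER_CUBIC))
h=cv2.cvtColor(p,cv2.COLOR_BGR2HSV)
uv=np.stack(np.meshgrid(np.arange(560),np.arange(420)),-1).reshape(-1,2); q=to_jig(J0,at_z('top',uv,44)).reshape(420,560,2)
m=(h[...,1]<45)&(h[...,2]>110)&(q[...,0]<57)&(q[...,0]>0)&(q[...,1]<3)&(q[...,1]>-120)
P=q[m];print('jaw',np.percentile(P,[1,99],axis=0))
"
```

```text
tcp jig [ -49.8 -343.7] 171.9 F jig [0.  0.4]
wood, top plane: n 467 [[12.7, 6.4], [34.7, 51.1], [55.8, 98.8]]
tcp jig [ -49.3 -343.2] 172.0 F jig [-0.2 -0.4]
blank jig [36.8 50. ] [99.3 47.1] yaw -3.144
jaw [[  3.17034043 -35.42131203]
 [ 55.9188403    1.20891569]]
```

View pics/t5.png

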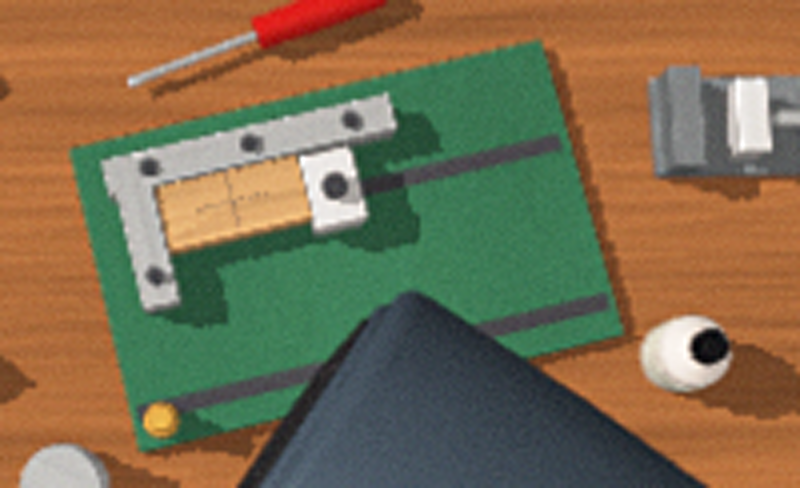

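The final view shows the blank at (235,200) against the fence and the stop. It measures (36.8, 50.0) in the jig frame with a yaw of about 0.002 rad. The jaw at (335,188) touches its end, with its back face at -35.4 mm (travel about 125 mm).

```bash
python3 -c "
from plant import arm
print(arm.sign_off())"
```

```text
the job is handed in; nothing more can be done
None
```

The job is handed in (verdict not returned): by the last camera check the blank sits against both fence and end stop, the jaw touches its end at about 125 mm travel, and no bystander was seen to move.

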